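# Roll the trim strip of the parts compartment flush

## Robot

A 6-joint arm with a two-finger parallel gripper is mounted at the origin on the work surface. World frame = base frame: x ahead of the robot, y to its left, z up, the work surface at z = 0. Lengths are in m, angles in rad, forces in N, time in s.
With the tool pointing down it reaches from about 0.425 to 0.95 m from the base axis. Payload 3.5 kg.
Tool frame: the origin (TCP) lies midway between the tips of the shut fingers; the grasp point (between the pads) lies 19 mm behind it (arm.grip_depth is the distance from the TCP to the grasp point, in m); z points along the fingers, y is the line along which they close (so a half turn about z gives the same grasp; the last joint's range is limited). The gripper opens to 85 mm and grips with 20 to 120 N. Pads are 22 mm wide; open, the fingers measure 114 mm over their backs; the gripper's body (76 mm by 85 mm) begins 54 mm behind the grasp point. The pads swing forward as they close: fully open they stand 13 mm farther back than shut.
Start: joints at [1.092, 0.286, 1.577, -0, 1.279, -0.15], TCP at [0.218, 0.639, 0.231] pointing down, gripper open.
Joint ranges: [-2.77, 2.77], [-0.9, 2.22], [0.21, 2.48], [-1.53, 4.67], [0.24, 2.81], [-2.84, 2.84]. Speed limits (rad/s): [2.79, 2.79, 3.14, 3.14, 3.14, 3.14].

## Interface

Orientations are given as [roll, pitch, yaw] about the fixed x, y, z axes, in that order (R = Rz(yaw) Ry(pitch) Rx(roll)).
In Python, from bench import arm gives the robot as it stands.
- The arm moves only by the shell command python3 inch.py 'ROWS' [OPENING] [FORCE]. ROWS is a JSON list of rows, 1 to 10 of them, each of 4 numbers: dx, dy, dz in m, then a turn about the tool's z in rad; each row is the pose to reach, as a shift and turn from the pose commanded when the command began, along the tool's axes at that moment; what a row does not reach only later rows make up. A row lasts 1/10 s, in which the tool goes at most 0.05 m and 0.15 rad, less where a joint would pass 70% of its speed; a pose out of reach is approached as far as the arm can. OPENING is the finger opening in m, set as the command begins (- or left out keeps the last). The fingers move at their own pace and stop on an object; FORCE is the grip in N (left out, the last holds). Time passes only in rows, so rows that do not move let the fingers close. It prints the time, the measured TCP pose, the force, the opening and the grip force at its end.
- arm.state(): the state, without advancing time (a new reading comes with each control period).
- arm.camera(name): name is "scene" or "top" or "wrist"; returns a dict with "img" (420x560x3 uint8, red, green, blue), "fx", "fy", "cx", "cy" (pixels), "eye" and "rotation" of the camera in the world; the wrist camera has in their place "hand_eye" (4x4, takes a point from camera to tool coordinates, whose origin is the TCP and whose axes are the flange's). Camera axes: x right, y down, z forward; pixel columns grow to the right and rows downward; lengths in m; the calibration is good to about 2 mm. The wrist camera is an equidistant fisheye: a pixel r from the principal point sees the ray r / f radians off the axis. A picture is of the moment at which its call begins: read the wrist's pose just before it. There is no depth.
- arm.finish_job(): hands the job in; it is judged then, once.
The state is a dict: "time": time; "joint_pos": joint angles; "joint_vel": joint speeds; "tau": joint torques, N m; "eef_pos": TCP position; "tool_rot": TCP orientation; "wrist_force": force on the tool from outside, world axes, zero at the start; "moment": the same for the moment, N m; "grip_width": finger opening in m; "gripper_force": force on a finger pad.
Only numpy, scipy, OpenCV 4.12 (cv2) and the standard library are available. Lean on these libraries where they do the work, as an engineer would, in place of code of your own. Each camera call takes 0.05 s, during which the arm holds its last target. There are 200 camera calls.

## Task

Lift the hand roller out of its slot rack, stand it upright on the rubber mat and let go, then take it again with the fingers before and behind the handle so that the hand clears the open lid. Roll its wheel with firm pressure along the black trim strip beside the lid hinge, from one end to the other, until all five sections are fully pressed down flush. Finally stand the roller upright on the mat again and let go; only the roller may touch the compartment, and its contents stay where they are.

Things in the scene. Friction and masses are not known exactly. Their poses are not given: they have to be found in the camera images.
- roller: hand roller, 98 mm tall, 280 g. Origin at its wheel's underside, z up the handle, x = rolling direction (both ways alike), y = axle. Steel fork: two cheeks 48 mm long in x, 39 mm over their outsides in y, from z = 3 mm, under a bridge plate (30 by 39 mm) up to z = 52 mm. Free on a flat surface it stands, upright or leaning up to 0.13 rad fore or aft onto its cheek ends
- roller_grip (a point): grip point in the roller's wooden block handle, 76 mm above its origin. The handle is 26 mm in the roller's x, 34 mm in its y, from z = 52 to 98 mm. Gripped before and behind (closing along x) its flat faces bring the roller upright
- wheel (a joint): turn of the roller's rubber wheel (44 mm diameter, 28 mm wide, turns freely), rad; 0 at the start, either sign
- rack: grey slot rack fixed to the counter, holds the roller at the start, x along x. Origin at the underside centre; floor 4 mm thick, a wall before and one behind the roller (inner faces x = +-28 mm, 6 mm thick, 64 mm wide in y, tops z = 100 mm), y ends and top open. No room for fingers before or behind the handle: take it at its two y sides and lift straight out
- mat: black rubber mat fixed to the counter, 150 (x) by 120 (y) by 3 mm, origin at the underside centre
- compartment: aluminium parts compartment fixed to the counter, 240 mm in x, y from -80 to +130 mm, origin at the counter's level. Open well (y -74 to +40 mm, walls 40 mm high) and flat deck (y +40 to +130 mm, top at z = 40 mm); the trim strip lies along x on the deck, centre line at y = +75 mm
- lid_top (a point): middle of the top edge of the compartment's lid, fixed standing open: a 4 mm sheet, 240 mm along x, foot on the deck at y = +125 mm, leaning 0.08 rad outwards (+y), 242 mm high. Only about 50 mm lie between the strip's centre line and the lid, so the gripper's wide way must lie along the strip
- strip_near (a point): end of the trim strip at the compartment's -x end, on its centre line at deck level
- strip_far (a point): the other end of the trim strip, 170 mm along the compartment's +x, on its centre line at deck level
- trim1 (a joint): how far section 1 (of 5, counted from strip_near) is pressed down, m: 0 = standing 5 mm proud of the deck, 0.005 = flush. A rigid black bar 33 mm long, 14 mm wide, pitch 34 mm; goes straight down on a stiff clip (about 7 N, no spring back) and stays where it is left
- trim2 (a joint): how far section 2 (of 5, counted from strip_near) is pressed down, m: 0 = standing 5 mm proud of the deck, 0.005 = flush. A rigid black bar 33 mm long, 14 mm wide, pitch 34 mm; goes straight down on a stiff clip (about 7 N, no spring back) and stays where it is left
- trim3 (a joint): how far section 3 (of 5, counted from strip_near) is pressed down, m: 0 = standing 5 mm proud of the deck, 0.005 = flush. A rigid black bar 33 mm long, 14 mm wide, pitch 34 mm; goes straight down on a stiff clip (about 7 N, no spring back) and stays where it is left
- trim4 (a joint): how far section 4 (of 5, counted from strip_near) is pressed down, m: 0 = standing 5 mm proud of the deck, 0.005 = flush. A rigid black bar 33 mm long, 14 mm wide, pitch 34 mm; goes straight down on a stiff clip (about 7 N, no spring back) and stays where it is left
- trim5 (a joint): how far section 5 (of 5, counted from strip_near) is pressed down, m: 0 = standing 5 mm proud of the deck, 0.005 = flush. A rigid black bar 33 mm long, 14 mm wide, pitch 34 mm; goes straight down on a stiff clip (about 7 N, no spring back) and stays where it is left
- protector_box: bystander: blue rigid screen protector box, 165 by 90 by 14 mm, lying in the compartment's well; origin at the underside centre
- power_bank: bystander: beige power bank, 100 by 62 by 24 mm, lying on the protector box (its top 42 mm above the counter); origin at the underside centre
- sim_tray: bystander: silver SIM tray, 30 by 16 by 4 mm, in the well's +x end beside three black earpiece speakers that are fixed there; origin at the underside centre

How it is judged:
On the way, in this order (a step that is already met when the one before it is completed fails the run):
1. the roller stands upright on the mat, let go (angle between roller's own z axis and vertical below 0.3 rad and z of roller in the frame of mat between -0.002 and 0.012 m and x of roller in the frame of mat between -0.075 and 0.075 m and y of roller in the frame of mat between -0.06 and 0.06 m and contact force between the fingers and roller below 0.3 N and linear speed of roller below 0.03 m/s), for 0.2 s.
2. the roller presses on the compartment with at least 3 N when its wheel has turned 2 rad or more from its start, either way (contact force between roller and compartment above 3 N and (value of joint wheel above 2 rad or value of joint wheel below -2 rad)).
3. all five trim sections are pressed down at least 3.5 of their 5 mm (value of joint each of trim1, trim2, trim3, trim4, trim5 above 0.0035 m), for 0.1 s.
At the end, for the whole second after the job is handed in: all five trim sections are pressed down at least 3.5 mm of their 5 mm, and the roller stands on the mat, upright within 0.3 rad, its origin within the mat's outline and within 12 mm above the counter, still and released (all of step 1 and all of step 3); the robot touches nothing.
It fails at once if the gripper or the arm presses on the compartment, its lid or its trim (over 2 N) (contact force between any of the fingers, the arm and compartment above 2 N).
It fails at once if a bystander is shifted more than 20 mm (distance of any of protector_box, power_bank, sim_tray from where it was at the start of the episode above 0.02 m).
It also fails if it takes over 70 s, if anything falls off the work surface, if the arm or the gripper's body presses on something with over 40 N, if the wrist force passes 120 N, or if a joint passes its speed limit or range.

## Working session

There is one attempt and no reset: what is moved stays moved. The work goes in short steps, Python scripts to look and compute and a shell command to move; the robot and the scene stay as the last step left them, time stands still between calls to the robot, and variables do not carry over. Pictures are saved under pics/ and viewed, at most 10 in all, crops included, and the job is handed in when it is done.

```bash
ls; mkdir -p pics; python3 - <<'E'
from bench import arm
import cv2,json
s=arm.state();print(s)
for n in("scene","top"):
    c=arm.camera(n);cv2.imwrite(f"pics/{n}0.png",c["img"][:,:,::-1])
    print(n,{k:(v.tolist() if hasattr(v,'tolist') else v) for k,v in c.items() if k!="img"})
E
```

```text
bench.py
inch.py
pics
{'time': 0.0, 'joint_pos': array([ 1.09200550e+00,  2.87194382e-01,  1.57821504e+00, -8.47442147e-06,
        1.27860889e+00, -1.49989291e-01]), 'joint_vel': array([ 2.53125339e-04,  4.67389112e-04, -1.11950178e-03, -1.63576347e-03,
        9.85369493e-05, -1.30063840e-03]), 'tau': array([ 5.60123244e-04, -4.05986273e+01, -2.92628467e+01, -1.11746915e-04,
        5.92244192e-03, -5.39413762e-06]), 'eef_pos': array([0.21761565, 0.63824462, 0.22990745]), 'tool_rot': array([-3.13919302e+00, -3.54441387e-04,  2.81279314e+00]), 'wrist_force': array([ 0.29335572, -0.69966903,  0.16197068]), 'moment': array([-0.0457995 ,  0.03256929,  0.01958091]), 'gripper_force': 0.0, 'grip_width': 0.08536264582168382}
scene {'fx': 407.357353500273, 'fy': 407.357353500273, 'cx': 284.04673116853314, 'cy': 202.89782405984744, 'eye': [0.9046073941860483, 0.49982451941865086, 0.7988261311325984], 'rotation': [-2.371589007340386, -0.0063137109372413125, 2.5464140054933515]}
top {'fx': 545.0426569341623, 'fy': 545.0426569341623, 'cx': 278.48977105361894, 'cy': 223.4061572613825, 'eye': [0.3460729445413295, -0.02479226178068868, 1.1951948009605664], 'rotation': [-2.9540647052152638, -0.006766581048538889, -1.5448890142664267]}
```

View pics/scene0.png

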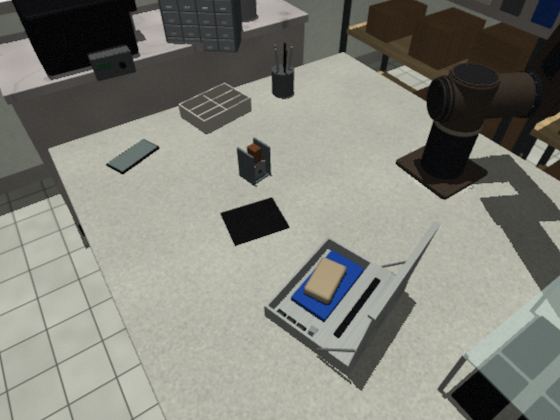

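View pics/top0.png

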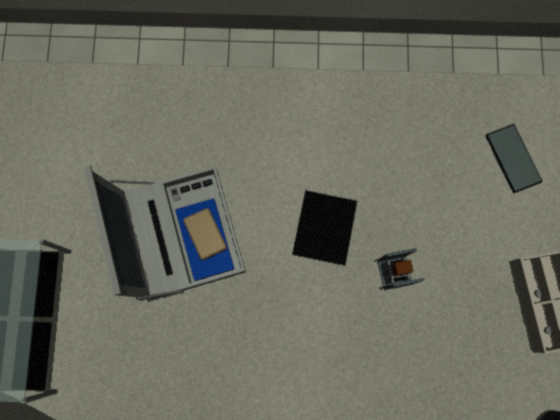

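The scene view shows the rack with the roller at (253,160), the mat at (255,220) and the compartment with its lid at (350,300). In the top view the strip runs from (153,202) to (170,273), the mat is centred at (325,228) and the roller is at (402,268). I'll enlarge crops for precise picks.

```bash
python3 - <<'E'
import cv2,numpy as np
t=cv2.imread("pics/top0.png");s=cv2.imread("pics/scene0.png")
def crop(im,x0,y0,x1,y1,k):return cv2.resize(im[y0:y1,x0:x1],None,fx=k,fy=k,interpolation=cv2.INTER_CUBIC)
def gain(i):return cv2.convertScaleAbs(i,alpha=1.6,beta=10)
a=crop(t,130,160,250,310,4);b=crop(t,370,240,430,300,5)  # 480x600, 300x300
c=crop(s,230,135,280,190,5) #250x275
o=np.zeros((600,800,3),np.uint8);o[:600,:480]=a;o[:300,490:790]=b;o[310:585,490:740]=c
cv2.imwrite("pics/crop1.png",gain(o))
cv2.imwrite("pics/crop2.png",gain(crop(s,260,220,445,370,4)))
for im,n,(x0,y0,x1,y1) in((t,'mat',(285,180,370,275)),(t,'strip',(143,192,178,283)),(s,'mat',(215,190,295,250)),(s,'strip',(330,270,385,340))):
    g=cv2.cvtColor(im,6)[y0:y1,x0:x1];m=(g<45).astype(np.uint8)
    cs,_=cv2.findContours(m,0,1);k=max(cs,key=cv2.contourArea)
    print(n,cv2.boxPoints(cv2.minAreaRect(k))+[x0,y0],cv2.contourArea(k),(cv2.approxPolyDP(k,4,True)[:,0]+[x0,y0]).tolist())
E
```

```text
mat [[292.19230652 254.03846741]
 [304.92308044 190.3846159 ]
 [357.23077393 200.84615326]
 [344.5        264.50000763]] 3305.5 [[306, 191], [293, 253], [344, 264], [356, 202]]
strip [[147.66553593 201.10667419]
 [153.09860039 199.71951294]
 [171.87632751 273.265625  ]
 [166.4432621  274.65278625]] 336.5 [[152, 200], [148, 202], [169, 274]]
mat [[220.70000839 213.10000229]
 [277.3999939  194.20000267]
 [288.3999939  227.19999695]
 [231.70001221 246.09999847]] 1798.0 [[271, 198], [221, 213], [235, 245], [288, 227]]
strip [[333.12783456 333.86637878]
 [375.22566986 277.19621706]
 [380.21514893 280.90268707]
 [338.11731339 337.57284546]] 348.5 [[379, 280], [374, 279], [336, 336]]
```

View pics/crop1.png

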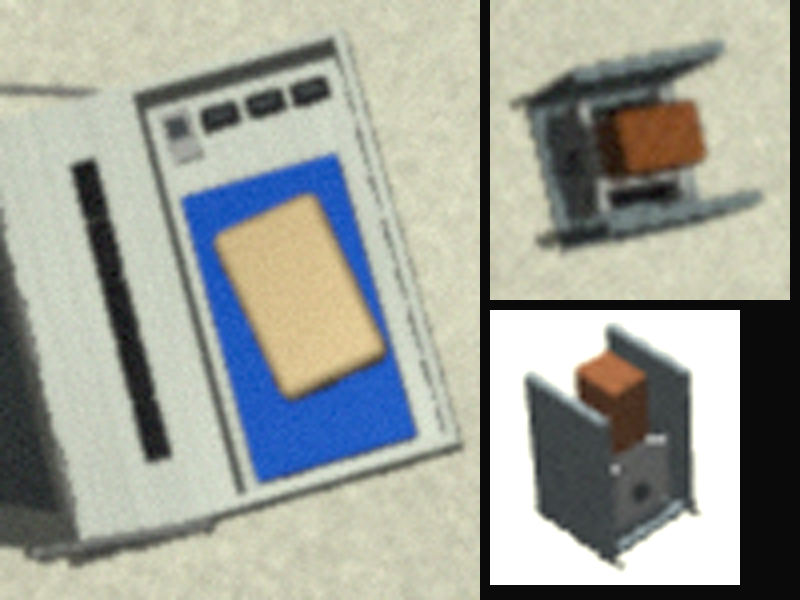

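View pics/crop2.png

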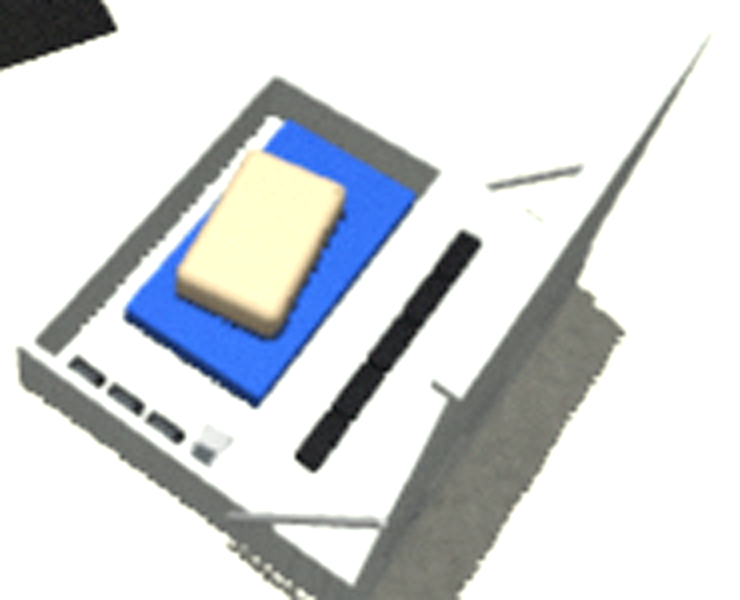

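Both crops confirm the strip's ends and the rack. In crop1 the strip's far end is at (82,162), its near end at (160,460) and the handle top at (660,138). In crop2 the strip's near end is at (470,236) and its far end at (310,464). Thin struts join the lid's sides to the deck. Next I turn these into world positions.

```bash
cat > h.py <<'E'
import numpy as np,cv2
from scipy.spatial.transform import Rotation as R
from scipy.optimize import least_squares
C={'top':(545.0426569,278.48977,223.406157,[0.34607294,-0.02479226,1.1951948],[-2.9540647,-0.00676658,-1.544889]),
'scene':(407.35735,284.04673,202.897824,[0.9046074,0.4998245,0.7988261],[-2.371589,-0.00631371,2.546414])}
def ray(n,p):
    f,cx,cy,e,r=C[n];d=R.from_euler('xyz',r).apply([(p[0]-cx)/f,(p[1]-cy)/f,1]);return np.array(e),d
def onz(n,p,z):
    e,d=ray(n,p);return e+d*(z-e[2])/d[2]
def tri(a,b):
    A=np.zeros((3,3));B=np.zeros(3)
    for n,p in(('top',a),('scene',b)):
        e,d=ray(n,p);d/=np.linalg.norm(d);M=np.eye(3)-np.outer(d,d);A+=M;B+=M@e
    return np.linalg.solve(A,B)
def proj(n,X):
    f,cx,cy,e,r=C[n];c=R.from_euler('xyz',r).inv().apply(np.atleast_2d(X)-e);return c[:,:2]/c[:,2:]*f+[cx,cy]
E
python3 - <<'E'
from h import *
np.set_printoptions(precision=4,suppress=True)
T=lambda x,y:(x/4+130-.4,y/4+160-.4); S=lambda x,y:(x/4+260-.4,y/4+220-.4)
T2=lambda x,y:((x-490)/5+370-.4,y/5+240-.4); S2=lambda x,y:((x-490)/5+230-.4,(y-310)/5+135-.4)
for nm,z,a,b in(('far',.045,T(82,162),S(310,464)),('near',.045,T(160,460),S(470,236)),('hand',.102,T2(660,138),S2(612,372)),
 ('mat',.003,(324.7,227.5),(254.3,220.5))):
    print(nm,'top',onz('top',a,z),'scene',onz('scene',b,z),'tri',tri(a,b))
f=onz('top',T(82,162),.045);n=onz('top',T(160,460),.045);d=f-n;print('strip len',np.linalg.norm(d),'yaw',np.arctan2(d[1],d[0]))
f=onz('scene',S(310,464),.045);n=onz('scene',S(470,236),.045);d=f-n;print('strip len',np.linalg.norm(d),'yaw',np.arctan2(d[1],d[0]))
for a,b in((T2(720,45),T2(575,70)),(T2(760,195),T2(640,218))):
    d=onz('top',b,.1)-onz('top',a,.1);print('rack y yaw',np.arctan2(-d[0],d[1]),d)
a,b=S2(530,377),S2(608,430);d=onz('scene',b,.1)-onz('scene',a,.1);print('scene',np.arctan2(-d[0],d[1]),d)
a,b=S2(610,330),S2(690,378);d=onz('scene',b,.1)-onz('scene',a,.1);print('scene',np.arctan2(-d[0],d[1]),d)
for p in((306,191), (293, 253),(344, 264),(356, 202)):print('mat',onz('top',p,.003))
E
```

```text
far top [0.6082 0.2519 0.045 ] scene [0.6075 0.2551 0.045 ] tri [0.6077 0.2534 0.043 ]
near top [0.4484 0.1996 0.045 ] scene [0.4509 0.2014 0.045 ] tri [0.4488 0.2002 0.0417]
hand top [ 0.4707 -0.281   0.102 ] scene [ 0.4708 -0.2802  0.102 ] tri [ 0.4706 -0.281   0.1014]
mat top [ 0.566 -0.13   0.003] scene [ 0.5682 -0.1265  0.003 ] tri [ 0.5666 -0.1302 -0.0014]
strip len 0.16807197453432055 yaw 0.3161205007771026
strip len 0.16559724107059876 yaw 0.3305071245474658
rack y yaw 0.19742460857271718 [-0.0118  0.0591  0.    ]
rack y yaw 0.21352401344186706 [-0.0105  0.0484  0.    ]
scene 0.19259006006226706 [-0.0122  0.0626  0.    ]
scene 0.2259861385143008 [-0.0141  0.0615  0.    ]
mat [ 0.6484 -0.087   0.003 ]
mat [ 0.5069 -0.0607  0.003 ]
mat [ 0.4856 -0.1732  0.003 ]
mat [ 0.6261 -0.1997  0.003 ]
```

```bash
cat >> h.py <<'E'
def to(x,y,z,yaw):
    from bench import arm
    s=arm.state();r=R.from_euler('xyz',s['tool_rot']);d=r.inv().apply(np.array([x,y,z])-s['eef_pos'])
    t=-(yaw-s['tool_rot'][2]+np.pi)%(2*np.pi)-0
    t=(-(yaw-s['tool_rot'][2])+np.pi)%(2*np.pi)-np.pi
    print('from',s['eef_pos'].round(4),s['tool_rot'].round(4),'q',s['joint_pos'].round(2),'F',s['wrist_force'].round(1),'-> rows',d.round(4),round(t,3),flush=True)
E
python3 inch.py '[[0,0,-0.05,0],[0,0,-0.1,0],[-0.361,-0.34,-0.17,-0.533],[-0.361,-0.34,-0.17,-0.533],[-0.361,-0.34,-0.17,-0.533],[-0.361,-0.34,-0.17,-0.533],[-0.361,-0.34,-0.17,-0.533],[-0.361,-0.34,-0.17,-0.533],[-0.361,-0.34,-0.17,-0.533],[-0.361,-0.34,-0.17,-0.533]]' 0.085
python3 -c "
from h import *
to(.471,-.281,.25,3.346)"
```

```text
time: 1.1
eef_pos: [0.4027, 0.2881, 0.3869]
tool_rot: [-3.141, -0.0, -2.937]
wrist_force: [1.5, -0.3, -0.1]
grip_width: 0.0851
gripper_force: 0.0
from [0.4027 0.2881 0.3869] [-3.1415e+00 -3.0000e-04 -2.9370e+00] q [ 0.42 -0.2   1.8  -0.    1.54 -1.36] F [ 1.5 -0.3 -0.1] -> rows [ 0.0487 -0.5711  0.137 ] 0.0
```

```bash
python3 inch.py '[[0.04,-0.57,0,0],[0.04,-0.57,0,0],[0.04,-0.57,0,0],[0.04,-0.57,0,0],[0.04,-0.57,0,0],[0.04,-0.57,0.13,0],[0.04,-0.57,0.13,0],[0.04,-0.57,0.13,0],[0.04,-0.57,0.13,0],[0.04,-0.57,0.13,0]]'
python3 inch.py '[[0,-0.03,0.0,0],[0,-0.04,0,0],[0,-0.04,0,0]]'
python3 -c "
from h import *
to(.471,-.281,.2,3.346)
from bench import arm
c=arm.camera('wrist');cv2.imwrite('pics/w1.png',c['img'][:,:,::-1]);print(c['fx'],c['cx'],c['cy'],c['hand_eye'])"
```

```text
time: 2.1
eef_pos: [0.4665, -0.1893, 0.2922]
tool_rot: [3.141, 0.0, -2.938]
wrist_force: [0.5, 0.3, 0.5]
grip_width: 0.0849
gripper_force: 0.0
time: 2.4
eef_pos: [0.4749, -0.2274, 0.2929]
tool_rot: [3.141, -0.001, -2.939]
wrist_force: [1.1, -0.1, -0.2]
grip_width: 0.0848
gripper_force: 0.0
from [ 0.4749 -0.2274  0.2929] [ 3.1405e+00 -6.0000e-04 -2.9393e+00] q [-0.64 -0.09  1.87  0.    1.36 -2.41] F [ 1.1 -0.1 -0.2] -> rows [ 0.0145 -0.0518  0.0928] -0.002
325.19226210127806 281.6782352392877 210.95517819327043 [[-9.93129730e-04 -9.55389425e-01 -2.95347355e-01  7.64880304e-02]
 [ 9.99999507e-01 -9.51596894e-04 -2.84355451e-04 -3.02062135e-04]
 [-9.38143446e-06 -2.95347491e-01  9.55389899e-01 -1.42738118e-01]
 [ 0.00000000e+00  0.00000000e+00  0.00000000e+00  1.00000000e+00]]
```

View pics/w1.png

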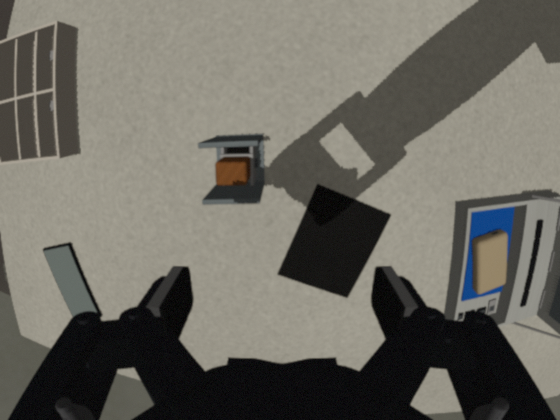

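The wrist view shows the rack walls level at (235,140) and (233,193), so the hand's yaw agrees. The handle is at about (234,171), with its top face across roughly (217–250, 158–186). I'll check this against the prediction.

```bash
cat >> h.py <<'E'
def wproj(c,s,X):
    r=R.from_euler('xyz',s['tool_rot']);H=np.array(c['hand_eye'])
    p=r.inv().apply(np.atleast_2d(X)-s['eef_pos']);p=(p-H[:3,3])@H[:3,:3]
    rr=np.hypot(p[:,0],p[:,1]);th=np.arctan2(rr,p[:,2]);return np.c_[c['cx']+c['fx']*th*p[:,0]/rr,c['cy']+c['fx']*th*p[:,1]/rr]
def box(x,y,yaw,z,lx,ly):
    return np.array([[x+a*lx*np.cos(yaw)-b*ly*np.sin(yaw),y+a*lx*np.sin(yaw)+b*ly*np.cos(yaw),z] for a in(-1,1) for b in(-1,1)])
E
python3 - <<'E'
from h import *
from bench import arm
s=arm.state();c=arm.camera('wrist')
im=c['img'][110:230,170:300];hsv=cv2.cvtColor(im,cv2.COLOR_RGB2HSV)
m=((hsv[...,0]<14)&(hsv[...,1]>120)).astype(np.uint8);ys,xs=np.nonzero(m);print('orange',xs.min()+170,xs.max()+170,ys.min()+110,ys.max()+110)
m=m&(hsv[...,2]>90);ys,xs=np.nonzero(m);print('bright',xs.min()+170,xs.max()+170,ys.min()+110,ys.max()+110)
print(wproj(c,s,box(.471,-.281,.205,.102,.013,.017)).round(1));print(wproj(c,s,box(.471,-.281,.205,.056,.013,.017)).round(1))
E
```

```text
orange 215 248 157 184
bright 215 244 162 184
[[215.3 161.2]
 [247.4 160.6]
 [216.4 185.3]
 [248.  185. ]]
[[222.9 155.5]
 [251.4 155. ]
 [223.8 176.9]
 [251.9 176.6]]
```

```bash
python3 inch.py '[[0.0145,-0.052,0.05,0],[0.0145,-0.052,0.10,0],[0.0145,-0.052,0.11,0],[0.0145,-0.052,0.11,0],[0.0145,-0.052,0.11,0],[0.0145,-0.052,0.11,0]]' 0.08
python3 -c "
from h import *
to(.471,-.281,.064,3.346)"
```

```text
time: 3.1
eef_pos: [0.4729, -0.2805, 0.1864]
tool_rot: [-3.138, 0.003, -2.936]
wrist_force: [0.0, 0.1, 0.6]
grip_width: 0.0801
gripper_force: 0.0
from [ 0.4729 -0.2805  0.1864] [-3.1377e+00  3.1000e-03 -2.9359e+00] q [-0.72  0.05  1.93  0.    1.16 -2.5 ] F [0.  0.1 0.6] -> rows [0.0024 0.0003 0.1224] 0.001
```

```bash
python3 inch.py '[[0.002,0,0.04,0],[0.002,0,0.08,0],[0.002,0,0.11,0],[0.002,0,0.12,0],[0.002,0,0.12,0],[0.002,0,0.12,0]]' 0.07
python3 inch.py '[[0,0,0,0],[0,0,0,0],[0,0,0,0],[0,0,0,0],[0,0,0,0],[0,0,0,0],[0,0,0,0]]' 0.02 50
python3 -c "
from h import *
to(.471,-.281,.064,3.346)"
```

```text
time: 3.7
eef_pos: [0.4711, -0.282, 0.0659]
tool_rot: [-3.138, 0.003, -2.937]
wrist_force: [-1.0, -1.2, 0.5]
grip_width: 0.07
gripper_force: 0.0
time: 4.4
eef_pos: [0.4703, -0.2816, 0.065]
tool_rot: [-3.14, 0.002, -2.938]
wrist_force: [-0.3, -0.1, 6.6]
grip_width: 0.0336
gripper_force: 50.9
from [ 0.4703 -0.2816  0.065 ] [-3.1398e+00  1.6000e-03 -2.9375e+00] q [-0.72  0.21  2.    0.    0.93 -2.5 ] F [-0.3 -0.1  6.6] -> rows [-0.0008  0.0005  0.001 ] -0.0
```

```bash
python3 inch.py '[[0,0,-0.02,0],[0,0,-0.05,0],[0,0,-0.09,0],[0,0,-0.13,0],[0,0,-0.155,0],[0,0,-0.155,0],[-0.06,0.06,-0.155,0],[-0.09,0.095,-0.155,0],[-0.125,0.13,-0.155,0],[-0.125,0.13,-0.155,0]]'
python3 inch.py '[[0,0,0,0],[0,0,0,0]]'
python3 -c "
from h import *
to(.567,-.128,.064,3.346)
from bench import arm
c=arm.camera('scene');cv2.imwrite('pics/s1.png',c['img'][:,:,::-1])"
```

```text
time: 5.4
eef_pos: [0.5651, -0.1249, 0.2147]
tool_rot: [3.138, -0.004, -2.936]
wrist_force: [-0.7, -0.8, -2.2]
grip_width: 0.0332
gripper_force: 50.7
time: 5.6
eef_pos: [0.5643, -0.1272, 0.2152]
tool_rot: [3.139, -0.005, -2.936]
wrist_force: [-0.3, -0.9, -2.7]
grip_width: 0.0336
gripper_force: 50.8
from [ 0.5643 -0.1272  0.2152] [ 3.1393 -0.0045 -2.9356] q [-0.4   0.09  1.83 -0.    1.22 -2.17] F [-0.3 -0.9 -2.7] -> rows [-0.0032 -0.0017  0.1511] 0.002
```

View pics/s1.png

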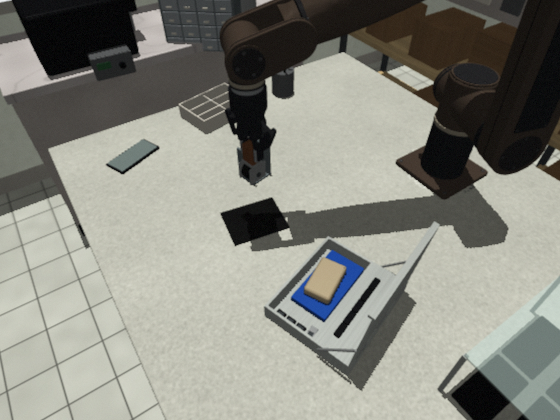

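The roller hangs upright from the fingers at (255,165), and the mat is below it at (255,220). Lowering now.

```bash
python3 inch.py '[[-0.002,-0.001,0.05,0],[-0.002,-0.001,0.1,0],[-0.002,-0.001,0.13,0],[-0.002,-0.001,0.14,0],[-0.002,-0.001,0.145,0],[-0.002,-0.001,0.149,0],[-0.002,-0.001,0.151,0],[-0.002,-0.001,0.152,0],[-0.002,-0.001,0.152,0]]'
```

```text
time: 6.55
eef_pos: [0.5683, -0.1291, 0.0675]
tool_rot: [-3.14, 0.002, -2.937]
wrist_force: [0.5, -0.6, -2.2]
grip_width: 0.0334
gripper_force: 50.8
```

```bash
python3 inch.py '[[0,0,0.001,0],[0,0,0.002,0],[0,0,0.003,0],[0,0,0.004,0],[0,0,0.004,0],[0,0,0.004,0]]'
```

```text
time: 7.15
eef_pos: [0.5689, -0.1288, 0.064]
tool_rot: [-3.141, 0.003, -2.938]
wrist_force: [-1.1, 2.4, 5.1]
grip_width: 0.0331
gripper_force: 51.7
```

```bash
python3 inch.py '[[0,0,0,0],[0,0,0,0],[0,0,0,0],[0,0,0,0],[0,0,0,0],[0,0,0,0]]' 0.075
python3 inch.py '[[0,0,-0.03,0],[0,0,-0.08,0],[0,0,-0.12,0],[0,0,-0.14,0.15],[0,0,-0.14,0.3],[0,0,-0.14,0.45],[0,0,-0.14,0.6],[0,0,-0.14,0.75],[0,0,-0.14,0.9],[0,0,-0.14,1.05]]'
python3 inch.py '[[0,0,0,0.15],[0,0,0,0.3],[0,0,0,0.45],[0,0,0,0.52],[0,0,0,0.52],[0,0,0,0.52]]'
python3 - <<'E'
from h import *
to(.568,-.129,.064,1.775)
from bench import arm
s=arm.state();c=arm.camera('wrist');cv2.imwrite('pics/w2.png',c['img'][:,:,::-1])
print(wproj(c,s,box(.568,-.129,.205,.101,.013,.017)).round(1))
E
```

```text
time: 7.75
eef_pos: [0.5675, -0.1288, 0.0622]
tool_rot: [3.142, -0.0, -2.937]
wrist_force: [-0.3, 0.5, 0.4]
grip_width: 0.0749
gripper_force: 0.0
time: 8.75
eef_pos: [0.5675, -0.1288, 0.2022]
tool_rot: [-3.141, -0.0, 2.29]
wrist_force: [0.2, -0.2, 0.5]
grip_width: 0.0752
gripper_force: 0.0
time: 9.35
eef_pos: [0.5676, -0.1288, 0.2022]
tool_rot: [-3.141, -0.0, 1.777]
wrist_force: [-0.0, 0.1, 0.2]
grip_width: 0.0748
gripper_force: 0.0
from [ 0.5676 -0.1288  0.2022] [-3.1415 -0.      1.7774] q [-0.4   0.11  1.84 -0.    1.2  -0.6 ] F [-0.   0.1  0.2] -> rows [-0.0003  0.0004  0.1382] 0.002
[[267.4 231.1]
 [266.9 189.8]
 [299.8 231.1]
 [300.6 189.9]]
```

View pics/w2.png

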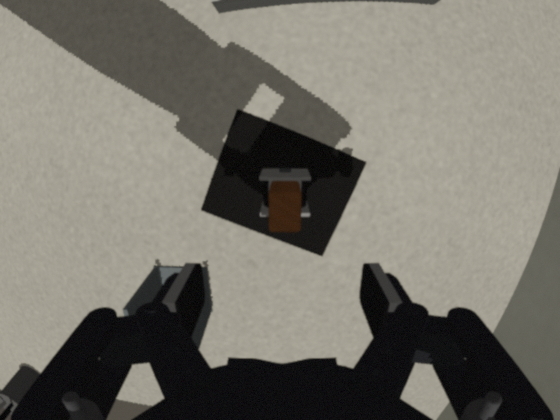

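The roller stands upright on the mat. Its handle top is at (269–301, 182–231), which matches the prediction, and the rack at (170,290) is clear of the hand. I'll take it fore and aft.

```bash
python3 inch.py '[[0,0,0.04,0],[0,0,0.08,0],[0,0,0.11,0],[0,0,0.13,0],[0,0,0.138,0],[0,0,0.139,0],[0,0,0.139,0]]'
python3 inch.py '[[0,0,0,0],[0,0,0,0],[0,0,0,0],[0,0,0,0],[0,0,0,0],[0,0,0,0],[0,0,0,0],[0,0,0,0]]' 0.01 100
python3 inch.py '[[0,0,-0.03,0],[0,0,-0.08,0],[0,0,-0.13,0],[0,0,-0.16,0],[0,0,-0.16,0],[0,0,-0.16,0]]'
python3 - <<'E'
from h import *
u=np.array([np.cos(.32),np.sin(.32)]);n=np.array([.4500,.2005])
p=n+.018*u;print(p,n+.15*u);to(p[0],p[1],.18,.32+np.pi/2)
E
```

```text
time: 10.1
eef_pos: [0.5684, -0.1292, 0.0644]
tool_rot: [3.14, 0.001, 1.776]
wrist_force: [-0.4, 0.3, 0.3]
grip_width: 0.0749
gripper_force: 0.0
time: 10.9
eef_pos: [0.5683, -0.129, 0.0643]
tool_rot: [3.14, 0.001, 1.776]
wrist_force: [-0.7, 1.2, 6.6]
grip_width: 0.025
gripper_force: 98.0
time: 11.5
eef_pos: [0.5669, -0.1286, 0.2219]
tool_rot: [-3.14, -0.001, 1.776]
wrist_force: [-0.9, 0.4, -3.9]
grip_width: 0.0249
gripper_force: 99.1
[0.46708624 0.2061622 ] [0.59238531 0.24768498]
from [ 0.5669 -0.1286  0.2219] [-3.1400e+00 -9.0000e-04  1.7758e+00] q [-0.4   0.09  1.82 -0.    1.23 -0.6 ] F [-0.9  0.4 -3.9] -> rows [ 0.348  -0.0295  0.0423] -0.115
```

```bash
python3 inch.py '[[0.05,-0.02,0,-0.115],[0.1,-0.03,0,-0.115],[0.15,-0.03,0,-0.115],[0.2,-0.03,0,-0.115],[0.25,-0.03,0,-0.115],[0.3,-0.03,0,-0.115],[0.33,-0.03,0,-0.115],[0.348,-0.03,0,-0.115],[0.348,-0.03,0.03,-0.115],[0.348,-0.03,0.06,-0.115]]'
python3 inch.py '[[0,0,0,0],[0,0,0,0],[0,0,0,0]]'
python3 - <<'E'
from h import *
to(.4671,.2062,.1063,.32+np.pi/2)
from bench import arm
for n in('scene','top','wrist'):
  c=arm.camera(n);i=c['img'][:,:,::-1]
  if n=='scene':a=cv2.resize(i[170:370,260:460],(400,400))
  if n=='top':b=cv2.resize(i[150:310,80:240],(400,400))
cv2.imwrite('pics/d1.png',cv2.convertScaleAbs(np.hstack([a,b]),alpha=1.5))
E
```

```text
time: 12.5
eef_pos: [0.4655, 0.2064, 0.1597]
tool_rot: [-3.138, -0.0, 1.893]
wrist_force: [-0.1, 0.6, -1.5]
grip_width: 0.0248
gripper_force: 99.2
time: 12.8
eef_pos: [0.4679, 0.2057, 0.1638]
tool_rot: [3.141, 0.0, 1.89]
wrist_force: [-0.8, 0.5, -2.0]
grip_width: 0.025
gripper_force: 99.0
from [0.4679 0.2057 0.1638] [3.1410e+00 1.0000e-04 1.8904e+00] q [ 0.22 -0.01  2.04 -0.    1.12 -0.1 ] F [-0.8  0.5 -2. ] -> rows [ 0.0008 -0.0006  0.0575] -0.0
```

View pics/d1.png

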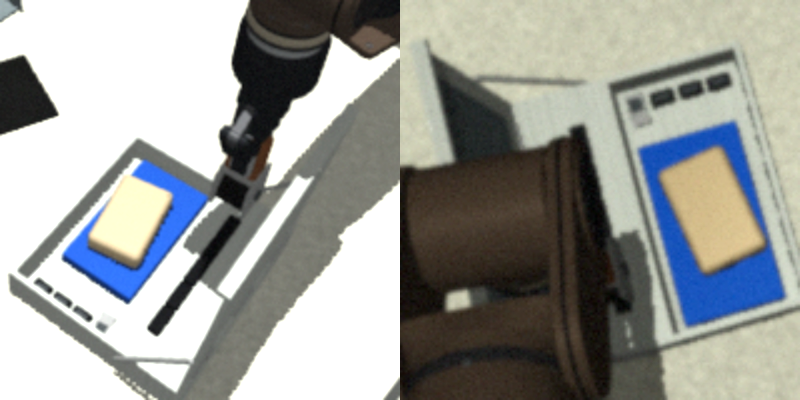

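The left panel shows the roller held over the strip's near end at (240,190), with its wheel in line with the strip and the hand clear of the lid. I'll lower it onto section 1.

```bash
python3 inch.py '[[0,0,0.02,0],[0,0,0.04,0],[0,0,0.05,0],[0,0,0.054,0],[0,0,0.056,0],[0,0,0.058,0],[0,0,0.058,0]]'
python3 inch.py '[[0,0,0.001,0],[0,0,0.002,0],[0,0,0.003,0],[0,0,0.004,0],[0,0,0.005,0],[0,0,0.005,0]]'
```

```text
time: 13.65
eef_pos: [0.4682, 0.206, 0.1063]
tool_rot: [3.14, 0.0, 1.891]
wrist_force: [-0.2, -0.5, -2.6]
grip_width: 0.025
gripper_force: 99.6
time: 14.25
eef_pos: [0.4683, 0.206, 0.1013]
tool_rot: [3.14, 0.0, 1.891]
wrist_force: [0.1, -0.2, 6.9]
grip_width: 0.0246
gripper_force: 100.8
```

```bash
python3 inch.py '[[0,0,0.001,0],[0,0,0.002,0],[0,0,0.003,0],[0,0,0.003,0],[0,0,0.003,0]]'
```

```text
time: 14.75
eef_pos: [0.4693, 0.2063, 0.1012]
tool_rot: [3.138, 0.0, 1.891]
wrist_force: [-3.9, -0.2, 19.8]
grip_width: 0.0246
gripper_force: 102.6
```

```bash
python3 inch.py '[[0,0.006,0,0],[0,0.012,0,0],[0,0.018,0,0],[0,0.024,0,0],[0,0.03,0,0],[0,0.036,0,0],[0,0.042,0,0],[0,0.048,0,0],[0,0.048,0,0]]'
python3 -c "
from h import *
to(.5924,.2477,.1012,.32+np.pi/2)"
```

```text
time: 15.65
eef_pos: [0.5166, 0.222, 0.1012]
tool_rot: [3.133, 0.0, 1.891]
wrist_force: [0.1, 1.5, 13.9]
grip_width: 0.0249
gripper_force: 101.3
from [0.5166 0.222  0.1012] [3.1333e+00 3.0000e-04 1.8906e+00] q [ 0.23  0.18  1.96  0.    0.99 -0.1 ] F [ 0.1  1.5 13.9] -> rows [0.0006 0.08   0.0007] -0.0
```

```bash
python3 inch.py '[[0,0.006,0.001,0],[0,0.012,0.001,0],[0,0.018,0.001,0],[0,0.024,0.001,0],[0,0.03,0.001,0],[0,0.036,0.001,0],[0,0.042,0.001,0],[0,0.048,0.001,0],[0,0.054,0.001,0],[0,0.06,0.001,0]]'
python3 inch.py '[[0,0.006,0,0],[0,0.012,0,0],[0,0.018,0,0],[0,0.022,0,0],[0,0.022,0,0]]'
python3 -c "
from h import *
to(.4624,.2046,.1012,.32+np.pi/2)"
```

```text
time: 16.65
eef_pos: [0.5719, 0.2403, 0.1012]
tool_rot: [3.139, 0.001, 1.891]
wrist_force: [-3.2, -1.4, 18.5]
grip_width: 0.0249
gripper_force: 102.5
time: 17.15
eef_pos: [0.5947, 0.2478, 0.1012]
tool_rot: [3.132, 0.0, 1.891]
wrist_force: [0.1, 0.9, 14.6]
grip_width: 0.0249
gripper_force: 101.5
from [0.5947 0.2478 0.1012] [3.1319e+00 4.0000e-04 1.8907e+00] q [ 0.24  0.35  1.75  0.    1.03 -0.08] F [ 0.1  0.9 14.6] -> rows [ 0.0006 -0.1392 -0.0013] -0.0
```

```bash
python3 inch.py '[[0,-0.014,0.001,0],[0,-0.028,0.001,0],[0,-0.042,0.001,0],[0,-0.056,0.001,0],[0,-0.07,0.001,0],[0,-0.084,0.001,0],[0,-0.098,0.001,0],[0,-0.112,0.001,0],[0,-0.126,0.001,0],[0,-0.135,0.001,0]]'
python3 inch.py '[[0,0,0,0],[0,0,-0.01,0],[0,0,-0.04,0],[0,0,-0.08,0],[0,0,-0.12,0],[0,0,-0.12,0],[0,0,-0.12,0]]'
python3 - <<'E'
from h import *
to(.568,-.129,.23,1.775)
E
```

```text
time: 18.15
eef_pos: [0.4672, 0.2056, 0.1011]
tool_rot: [3.128, 0.0, 1.89]
wrist_force: [0.3, 1.7, 20.2]
grip_width: 0.0246
gripper_force: 102.5
time: 18.85
eef_pos: [0.4618, 0.204, 0.2141]
tool_rot: [-3.139, -0.0, 1.891]
wrist_force: [-0.3, -0.1, -2.8]
grip_width: 0.0251
gripper_force: 99.4
from [0.4618 0.204  0.2141] [-3.1394e+00 -1.0000e-04  1.8908e+00] q [ 0.21 -0.08  2.   -0.    1.22 -0.11] F [-0.3 -0.1 -2.8] -> rows [-0.3495 -0.0039 -0.0159] 0.116
```

Level at flush height along both passes. I'll move back over the mat and check the strip.

```bash
python3 inch.py '[[-0.05,-0.004,0,0.116],[-0.1,-0.004,0,0.116],[-0.15,-0.004,0,0.116],[-0.2,-0.004,0,0.116],[-0.25,-0.004,0,0.116],[-0.3,-0.004,0,0.116],[-0.35,-0.004,0,0.116],[-0.35,-0.004,0,0.116],[-0.35,-0.004,0,0.116]]'
python3 - <<'E'
from h import *
to(.568,-.129,.0643,1.775)
from bench import arm
i=arm.camera('scene')['img'][:,:,::-1];o=cv2.imread('pics/scene0.png')
f=lambda i:cv2.resize(i[265:345,325:395],(350,400),interpolation=cv2.INTER_CUBIC)
r=cv2.resize(i[130:260,200:310],(338,400));
for j in(i,o):
    g=cv2.cvtColor(j,6)[270:340,330:385];m=(g<45).astype(np.uint8);k=max(cv2.findContours(m,0,1)[0],key=cv2.contourArea);print(cv2.contourArea(k),cv2.minAreaRect(k))
cv2.imwrite('pics/d2.png',np.hstack([cv2.convertScaleAbs(f(o)[:,60:290],alpha=1.3),cv2.convertScaleAbs(f(i)[:,60:290],alpha=1.3),r]))
E
```

```text
time: 19.75
eef_pos: [0.567, -0.1296, 0.2111]
tool_rot: [-3.135, -0.005, 1.772]
wrist_force: [0.3, 0.1, -3.3]
grip_width: 0.0252
gripper_force: 99.3
from [ 0.567  -0.1296  0.2111] [-3.1352 -0.0048  1.7721] q [-0.4   0.1   1.83  0.    1.22 -0.6 ] F [ 0.3  0.1 -3.3] -> rows [-0.0003  0.002   0.1468] -0.003
28.0 ((9.940001487731934, 60.08000183105469), (3.200000286102295, 11.400001525878906), 36.869895935058594)
348.5 ((26.671491622924805, 37.3845329284668), (6.215529918670654, 70.59557342529297), 36.60707473754883)
```

View pics/d2.png

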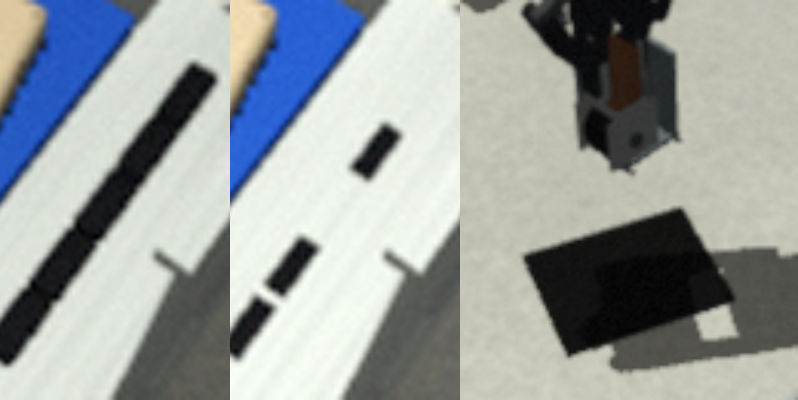

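Sections 1 and 3 have sunk out of view in the deck. Sections 2, 4 and 5 still show, as slim black patches at (377,150), (293,267) and (250,325). The roller hangs upright over the mat. I'll measure whether the visible ones lie at deck level.

```bash
python3 - <<'E'
from h import *
from bench import arm
o=cv2.imread('pics/scene0.png');i=arm.camera('scene')['img'][:,:,::-1]
cv2.imwrite('pics/scene2.png',i)
n=np.array([.4500,.2005]);u=np.array([np.cos(.32),np.sin(.32)])
k=8
def up(j):return cv2.resize(j[265:345,325:395],None,fx=k,fy=k,interpolation=cv2.INTER_CUBIC)
for nm,j in(('old',o),('new',i)):
    g=cv2.cvtColor(up(j),6);m=(g<85).astype(np.uint8)
    for c in cv2.findContours(m,0,1)[0]:
        if cv2.contourArea(c)>500:
            (a,b),(w,h),t=cv2.minAreaRect(c);
            if 0.2<a/560 or b>200: print(nm,round(a/k+325-.4,1),round(b/k+265-.4,1),'size',round(w/k,1),round(h/k,1),round(t))
for z in(.045,.0425,.04):
    for s in range(5):
        c=n+(s*.034+.017)*u;q=proj('scene',box(c[0],c[1],.32,z,.0165,.007)).astype(np.float32)
        (a,b),(w,h),t=cv2.minAreaRect(q);print(z,s+1,round(a,1),round(b,1),round(w,1),round(h,1),round(t))
E
```

```text
old 377.0 318.2 size 52.5 34.9 90
old 356.8 307.3 size 7.3 71.7 37
old 339.0 286.9 size 19.2 70.0 37
new 339.9 330.1 size 4.7 12.7 36
new 349.0 317.9 size 4.5 12.1 37
new 385.8 322.5 size 28.3 62.2 26
new 365.8 294.9 size 4.4 11.2 36
new 339.0 286.9 size 18.7 69.7 38
0.045 1 373.3 283.4 6.7 13.3 36
0.045 2 365.5 294.2 6.8 13.7 36
0.045 3 357.3 305.6 7.0 14.3 36
0.045 4 348.7 317.4 7.2 14.8 36
0.045 5 339.8 329.8 7.3 15.4 36
0.0425 1 373.1 284.0 6.7 13.2 36
0.0425 2 365.3 294.9 6.8 13.7 36
0.0425 3 357.1 306.2 7.0 14.2 36
0.0425 4 348.6 318.0 7.1 14.8 36
0.0425 5 339.7 330.4 7.3 15.4 36
0.04 1 372.9 284.7 6.7 13.2 35
0.04 2 365.1 295.5 6.8 13.7 35
0.04 3 357.0 306.8 7.0 14.2 35
0.04 4 348.4 318.6 7.1 14.7 35
0.04 5 339.5 331.0 7.3 15.3 35
```

The visible patches are only about 4.5 px wide, against about 7 px for a full-width section. Their edges are therefore in the deck, and they are flush to within about a millimetre. This agrees with the constant 0.1012 m wheel height. Now I'll place the roller.

```bash
python3 inch.py '[[0,0,0.05,0],[0,0,0.1,0],[0,0,0.13,0],[0,0,0.14,0],[0,0,0.144,0],[0,0,0.146,0],[0,0,0.147,0],[0,0,0.148,0],[0,0,0.148,0]]'
```

```text
time: 20.75
eef_pos: [0.5697, -0.1296, 0.0686]
tool_rot: [3.14, 0.001, 1.775]
wrist_force: [0.4, 0.9, -1.8]
grip_width: 0.0252
gripper_force: 98.8
```

```bash
python3 inch.py '[[0,0,0.001,0],[0,0,0.002,0],[0,0,0.003,0],[0,0,0.004,0],[0,0,0.005,0],[0,0,0.005,0],[0,0,0.005,0]]'
```

```text
time: 21.45
eef_pos: [0.5704, -0.1292, 0.0643]
tool_rot: [3.139, 0.0, 1.774]
wrist_force: [-0.8, 1.9, 5.7]
grip_width: 0.0249
gripper_force: 100.4
```

```bash
python3 inch.py '[[0,0,0,0],[0,0,0,0],[0,0,0,0],[0,0,0,0],[0,0,0,0],[0,0,0,0]]' 0.075
python3 inch.py '[[0,0,-0.03,0],[0,0,-0.08,0],[0,0,-0.12,0],[0,0,-0.17,0],[0,0,-0.22,0],[-0.1,0,-0.22,0],[-0.12,0,-0.22,0],[-0.12,0,-0.22,0],[-0.12,0,-0.22,0],[-0.12,0,-0.22,0]]'
python3 - <<'E'
from h import *
from bench import arm
print(arm.state()['eef_pos'])
t=arm.camera('scene')['img'][:,:,::-1];w=arm.camera('wrist')['img'][:,:,::-1]
cv2.imwrite('pics/e.png',np.hstack([cv2.resize(t[120:370,200:460],(420,404)),cv2.resize(w,(380,404))]))
E
```

```text
time: 22.05
eef_pos: [0.5688, -0.1293, 0.0621]
tool_rot: [-3.141, -0.0, 1.775]
wrist_force: [0.5, -0.1, 0.3]
grip_width: 0.0755
gripper_force: 0.0
time: 23.05
eef_pos: [0.5929, -0.2463, 0.2814]
tool_rot: [-3.141, -0.002, 1.774]
wrist_force: [0.0, 1.0, -1.0]
grip_width: 0.0752
gripper_force: 0.0
[ 0.59292173 -0.24629156  0.28143722]
```

View pics/e.png

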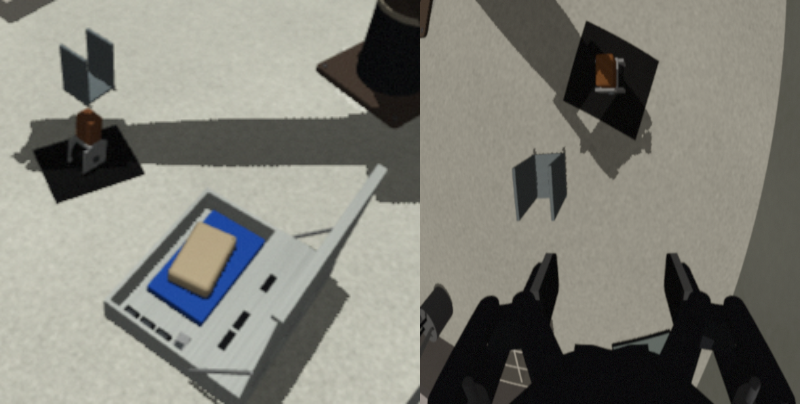

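The roller stands upright and free on the mat (left panel at (88,140), wrist panel at (607,72)). The bystanders have not moved, the strip is flush and the robot is clear, so I'm handing in.

```bash
python3 -c "
from bench import arm
print(arm.finish_job())"
```

```text
the job is handed in; nothing more can be done
None
```

I handed the job in at about 23 s of the 70 s: the roller stands released on the mat, and by wheel height and camera all five trim sections look flush. The hand-in call printed no verdict, so the result is unconfirmed.

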